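# Power up the microscope bench: main isolator, then lamp supply

### The arm

A 6-joint arm with a two-finger parallel gripper is mounted at the origin on the work surface. World frame = base frame: x ahead of the robot, y to its left, z up, the work surface at z = 0. Lengths are in m, angles in rad, forces in N, time in s.
With the tool pointing down it reaches from about 0.3 to 0.775 m from the base axis. Payload 14.6 kg.
Tool frame: the origin (TCP) lies at the very end of the fingers, on their centre line; the grasp point (between the pads) lies 19 mm behind it; z points along the fingers, y is the line along which they close (so a half turn about z gives the same grasp; the last joint's range is limited). The gripper opens to 94 mm and grips with 3 to 60 N. Pads are 16 mm wide; open, the fingers measure 119 mm over their backs; the gripper's body (75 mm by 177 mm) begins 78 mm behind the grasp point.
Start: joints at [-1.375, 0.3, 1.521, -0, 1.321, -0.067], TCP at [0.143, -0.531, 0.205] pointing down, gripper open.
Joint ranges: [-3.03, 3.03], [-0.79, 2.21], [0.23, 2.52], [-1.04, 4.18], [0, 3.07], [-2.55, 2.55]. Speed limits (rad/s): [2.22, 2.22, 2.57, 3.14, 3.14, 3.14].

### API

Orientations are given as [roll, pitch, yaw] about the fixed x, y, z axes, in that order (R = Rz(yaw) Ry(pitch) Rx(roll)).
In Python, from station import ctrl gives the robot as it stands.
- The arm moves only by the shell command python3 -m pendant 'ROWS' [OPENING] [FORCE]. ROWS is JSON, a list of rows, each a list of 2 entries, a list of its own where there are three numbers: the shift along the world's x, y, z in cm, then the turn about the world's z in rad. A call has 1 to 20 rows; each row shifts and turns the commanded pose from where the row before left it; what a row does not reach is not made up. A row lasts 1/12 s, in which the tool goes at most 41.7 mm and 7.16 degrees, less where a joint would pass 70% of its speed; a pose out of reach is approached as far as the arm can. A call is refused whole if a number of a shift passes 4.17 or a number of a turn 0.125, either way. A call with a gripper value outside its range is refused whole. OPENING is the opening, from 0 (shut) to 1 (fully open), set as the call begins (- or left out, the last holds). The fingers move at their own pace and stop on an object; FORCE is the grip in N (left out, the last holds). Time passes only in rows, so rows that do not move let the fingers close. It gives the time, the measured TCP pose, the force, the opening and the grip force at its end, in the units of the state.
- ctrl.get_obs(): the state, without advancing time (a new reading comes with each control period).
- ctrl.camera(name): name is "scene" or "side" or "wrist"; returns a dict with "color" (480x640x3 uint8, red, green, blue), "intrinsics" (3x3 intrinsics, pixels), "camera_from_world" (4x4, takes a point from world to camera coordinates). Camera axes: x right, y down, z forward; pixel columns grow to the right and rows downward; lengths in m; the calibration is good to about 2 mm. A picture is of the moment at which its call begins. There is no depth.
- ctrl.hand_in(): hands the job in; it is judged then, once.
The state is a dict: "time_s": time; "qpos": joint angles; "joint_vel": joint speeds; "tau": joint torques, N m; "ee_pos": TCP position; "eef_rot": TCP orientation; "force": force on the tool from outside, world axes, zero at the start; "moment": the same for the moment, N m; "grip_width": finger opening in m; "grip_force": force on a finger pad.
Only numpy, scipy, OpenCV 4.12 (cv2) and the standard library are available. Lean on these libraries where they do the work, as an engineer would, in place of code of your own. Each camera call takes 0.05 s, during which the arm holds its last target. There are 200 camera calls.

### The job

Power up the microscope bench: turn the large main isolator handle (on the wide console under the steel guard bar) a quarter turn clockwise until it is fully home in its on position, and only then turn the small lamp handle on the narrow box clockwise fully to on as well. Leave both handles on and let go of them, and leave the other things on the bench standing where they are.

Things in the scene. Friction and masses are not known exactly. Their poses are not given: they have to be found in the camera images.
- main_box: Fixed white wide console, 150 mm deep (x), 180 wide (y), 50 high at the front; its top panel rises at 30 degrees to a 137 mm high rear. Origin: centre of its underside; x to the rear, z up; the front (-x) faces roughly to the robot's left. The large handle turns on the middle of the panel (93 mm up, over the origin). Ring mark left of it = off, stroke up-slope = on.
- main_guard (a point): Middle of the guard bar, 255 mm above the bench, over main_box's origin: fixed 10 mm steel rod along the box's y. At y = +-82 mm it bends back, level, to x = 66 mm and there goes down into the box. It bars the way from straight above: come to the large handle tilted, along the panel's normal. Axes as main_box.
- main_grip (a point): Rotary handle: upright black bar 80 mm long, 16 thick, from 12 to 48 mm above the panel, on a turning hub 56 mm across. Point on the axis, 36 mm above the panel: grip here, across the thickness. z: panel's outward normal, 30 deg from vertical, leaning to the box's front; y: along the bar to its pointer end (thin white line); x: across the bar. Axes turn with it.
- main_handle (a joint): Large main handle angle, rad. 0 = off: bar level, pointer to the left seen facing the panel. 1.571 = on: bar up the slope, pointer up. Grows clockwise seen facing the panel (about minus z of main_grip). Hard stops at both ends. An over-centre detent holds it at either stop with about 0.1 Nm, less towards the middle: let go past 1.0 it swings home to on, below 0.55 it falls back to off.
- lamp_box: Fixed white narrow box, 120 mm deep (x), 130 wide (y), 40 high at the front; its top panel rises at 30 degrees to a 109 mm high rear. No guard bar. Origin and axes as main_box. The small handle turns on the middle of the panel (75 mm up, over the origin); same marks. It may stand left or right of the main console.
- lamp_grip (a point): Rotary handle: upright black bar 52 mm long, 13 thick, from 12 to 46 mm above the panel, on a turning hub 40 mm across. Point on the axis, 36 mm above the panel: grip here, across the thickness. z: panel's outward normal, 30 deg from vertical, leaning to the box's front; y: along the bar to its pointer end (thin white line); x: across the bar. Axes turn with it.
- lamp_handle (a joint): Small lamp handle angle, rad. 0 = off: bar level, pointer to the left seen facing the panel. 1.571 = on: bar up the slope, pointer up. Grows clockwise seen facing the panel (about minus z of lamp_grip). Hard stops at both ends. An over-centre detent holds it at either stop with about 0.05 Nm, less towards the middle: let go past 1.0 it swings home to on, below 0.55 it falls back to off.
- slidebox: Bystander: loose pale wooden slide box, 97 x 77 mm, 34 mm high. Origin at the centre of its underside.
- slidebox_mid (a point): Middle of the slide box, 17 mm up.
- oil: Bystander: loose small amber bottle, 32 mm diameter, 70 mm high. Origin at the centre of its underside.
- oil_mid (a point): Middle of the bottle, 35 mm up.
- dish: Bystander: loose shut round culture dish, 92 mm diameter, 17 mm high. Origin at the centre of its underside.
- dish_mid (a point): Middle of the dish, 8 mm up.
- canister: Bystander: loose aluminium objective canister, 38 mm diameter, 65 mm high. Origin at the centre of its underside.
- canister_mid (a point): Middle of the canister, 32 mm up.
Things that resemble listed ones, but are neither listed nor needed, are in the scene too. What is shaped like the lamp_box but brown is not meant.

How it is judged:
On the way, in this order (a step that is already met when the one before it is completed fails the run):
1. the main isolator is turned on while the lamp handle is still off (value of joint main_handle above 1.42 rad and value of joint lamp_handle below 0.4 rad), for 0.2 s.
2. then the lamp handle is turned on, the main one still on (value of joint each of main_handle, lamp_handle above 1.42 rad), for 0.2 s.
At the end, for the whole second after the job is handed in: Both handles stand in their on positions (joint above 1.42 rad, i.e. within about 9 degrees of the on stop at 1.571), at rest and released; the bystanders stand where they were (within 25 mm, not tipped) (all of step 2 and velocity of joint main_handle between -0.05 and 0.05 rad/s and velocity of joint lamp_handle between -0.05 and 0.05 rad/s); the robot touches nothing.
It fails at once if the lamp handle is turned half way or more (0.75 rad) before the main isolator is on (value of joint lamp_handle above 0.75 rad and value of joint main_handle below 1.2 rad).
It fails at once if the slide box is pushed more than 25 mm away or tipped over (distance of slidebox_mid from where it was at the start of the episode above 0.025 m or angle between slidebox's own z axis and vertical above 0.5 rad).
It fails at once if the bottle is pushed more than 25 mm away or tipped over (distance of oil_mid from where it was at the start of the episode above 0.025 m or angle between oil's own z axis and vertical above 0.5 rad).
It fails at once if the dish is pushed more than 25 mm away or tipped over (distance of dish_mid from where it was at the start of the episode above 0.025 m or angle between dish's own z axis and vertical above 0.5 rad).
It fails at once if the canister is pushed more than 25 mm away or tipped over (distance of canister_mid from where it was at the start of the episode above 0.025 m or angle between canister's own z axis and vertical above 0.5 rad).
It also fails if it takes over 61 s, if anything falls off the work surface, if the arm or the gripper's body presses on something with over 40 N, if the wrist force passes 120 N, or if a joint passes its speed limit or range.

## Working session

There is one attempt and no reset: what is moved stays moved. The work goes in short steps, Python scripts to look and compute and a shell command to move; the robot and the scene stay as the last step left them, time stands still between calls to the robot, and variables do not carry over. Pictures are saved under pics/ and viewed, at most 10 in all, crops included, and the job is handed in when it is done.

```bash
ls; mkdir -p pics
python3 - <<'E'
from station import ctrl
import cv2,numpy as np
o=ctrl.get_obs(); print(o['time_s'],o['ee_pos'],o['eef_rot'],o['grip_width'])
for n in('scene','side'):
    c=ctrl.camera(n); cv2.imwrite(f'pics/{n}0.png',c['color'][...,::-1]); np.savez(f'{n}0.npz',**c)
    T=np.linalg.inv(c['camera_from_world']);print(n,T[:3,3].round(3),T[:3,2].round(2),c['intrinsics'][0,0])
E
python3 -m pendant --help 2>&1 | head -20
```

```text
pics
0.0 [ 0.14282258 -0.53086396  0.20490352] [-3.14048134e+00 -6.17408524e-05  2.62807898e-01] 0.0942509202808894
scene [ 1.671 -0.301  0.975] [-0.79  0.2  -0.58] 568.5774951960269
side [ 1.000e-03 -1.216e+00  1.063e+00] [ 0.33  0.76 -0.56] 585.8973750594441
invalid input: not JSON, or not a number
```

View pics/scene0.png

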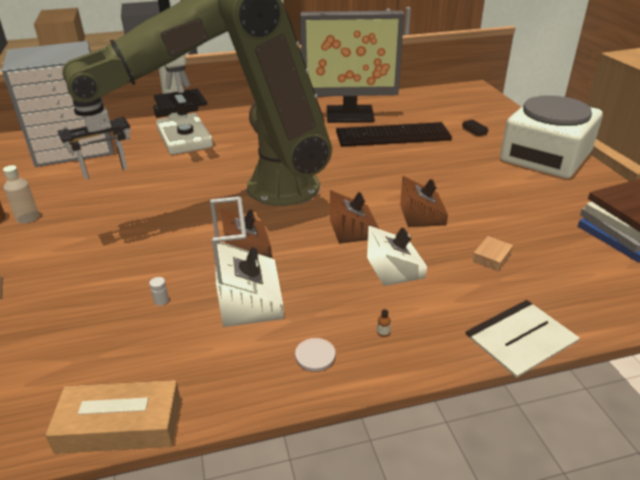

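View pics/side0.png

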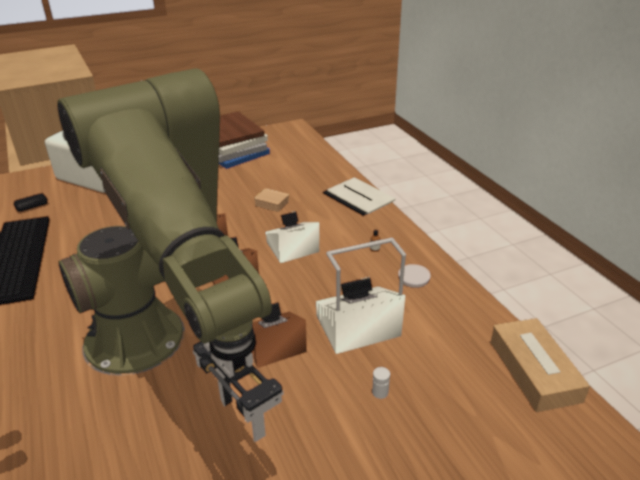

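The scene view shows the white guarded console (main) at about (248,285). The white narrow box (lamp) is at (395,253) and the three brown boxes are decoys. The side view shows main at (360,315) and lamp at (293,240).

The pendant gives no tilt command, so I'll check what the arm does at the edge of its reach, high up and in the clear.

```bash
python3 -m pendant '[[[0,0,4],0],[[0,0,4],0],[[0,0,4],0],[[0,0,4],0],[[1,-3.8,0],0],[[1,-3.8,0],0],[[1,-3.8,0],0],[[1,-3.8,0],0],[[1,-3.8,0],0],[[1,-3.8,0],0],[[1,-3.8,0],0],[[1,-3.8,0],0],[[1,-3.8,0],0],[[1,-3.8,0],0]]'; python3 -c "
from station import ctrl
o=ctrl.get_obs();print(o['qpos'],o['eef_rot'])"
python3 - <<'E'
import cv2
a=cv2.imread('pics/scene0.png')[180:350,190:450]; cv2.imwrite('pics/c1.png',cv2.resize(a,None,fx=3,fy=3,interpolation=cv2.INTER_CUBIC))
a=cv2.imread('pics/side0.png')[190:400,250:450]; cv2.imwrite('pics/c2.png',cv2.resize(a,None,fx=2.8,fy=2.8,interpolation=cv2.INTER_CUBIC))
E
```

```text
time_s: 1.27
ee_pos: [0.2063, -0.7743, 0.315]
eef_rot: [3.071, 0.0, 0.263]
force: [0.1, -0.3, 1.7]
grip_width: 0.0944
grip_force: 0.0
[-1.35729962  0.9665886   0.23642676  0.00363196  1.86813031 -0.04813402] [3.07106212e+00 1.71844008e-06 2.62817090e-01]
```

View pics/c1.png

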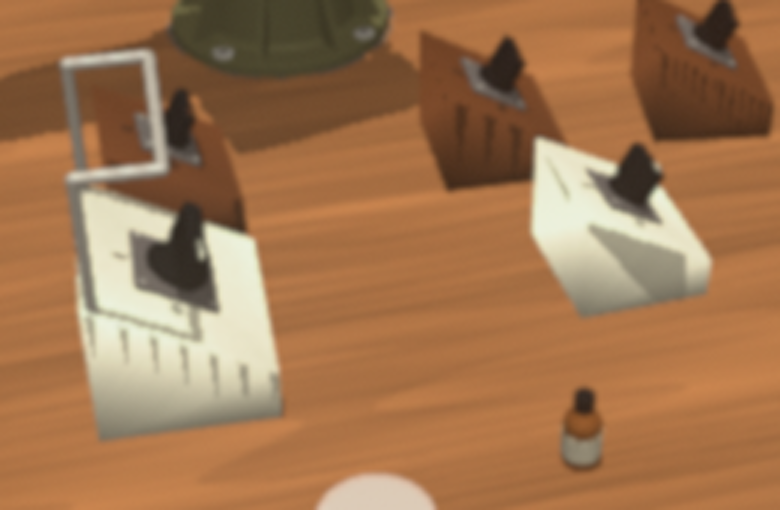

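View pics/c2.png

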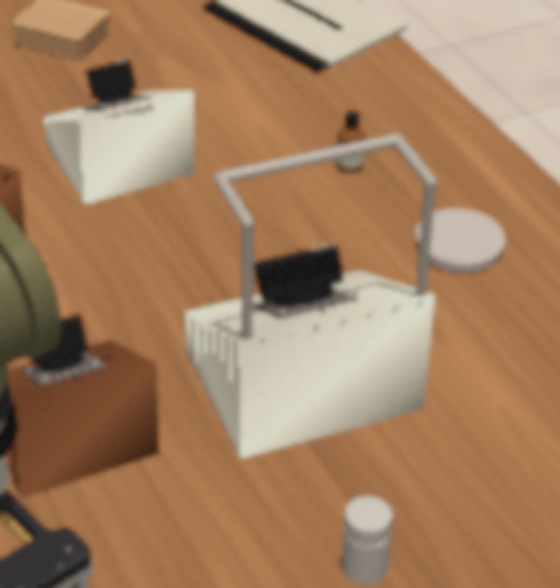

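The crops confirm it: the main console is the white box with the guard bar (scene 248,285), and the lamp is the white narrow box without a bar (scene 395,253). The brown boxes at scene (250,230), (355,215) and (425,200) are not meant. Reaching past the limit does tilt the tool (roll 3.14 → 3.07), and turning about world z can aim that tilt.

Next I'll fit the poses and check whether the tilt persists and accumulates.

```bash
cat > fit.py <<'E'
import numpy as np
from scipy.optimize import least_squares
C={n:np.load(f'{n}0.npz') for n in('scene','side')}
def W(p,b):
    c,s=np.cos(p[2]),np.sin(p[2]); b=np.atleast_2d(b)
    return np.c_[p[0]+c*b[:,0]-s*b[:,1],p[1]+s*b[:,0]+c*b[:,1],b[:,2]]
def proj(n,w):
    c=C[n];q=w@c['camera_from_world'][:3,:3].T+c['camera_from_world'][:3,3];u=q@c['intrinsics'].T;return u[:,:2]/u[:,2:]
cv={'scene':lambda a:np.array(a)/3+[190,180],'side':lambda a:np.array(a)/2.8+[250,190]}
M=[('scene',(75,90,0),(100,437)),('scene',(-75,90,0),(282,415)),('scene',(75,-90,137),(83,188)),('scene',(-75,-90,50),(255,238)),
('scene',(0,82,255),(162,170)),('scene',(0,-82,255),(152,52)),('scene',(66,82,255),(70,178)),('scene',(66,-82,255),(65,62)),
('side',(75,-90,0),(243,455)),('side',(75,90,0),(425,408)),('side',(75,90,137),(433,295)),('side',(66,-82,255),(248,222)),('side',(66,82,255),(432,183)),('side',(0,-82,255),(220,177)),('side',(0,82,255),(398,138))]
L=[('scene',(60,65,0),(585,315)),('scene',(-60,65,0),(707,292)),('scene',(60,-65,109),(537,138)),('scene',(60,65,109),(533,235)),('scene',(-60,65,40),(710,262)),
('side',(60,-65,0),(85,200)),('side',(60,65,0),(195,178)),('side',(60,65,109),(195,92)),('side',(60,-65,109),(80,123))]
def fit(D,x0):
    f=lambda p:np.concatenate([proj(n,W(p,np.array(b)/1e3))[0]-cv[n](u) for n,b,u in D])
    r=least_squares(f,x0,loss='soft_l1');return r.x,f(r.x).reshape(-1,2).round(1).tolist()
if __name__=='__main__':
    for nm,D,x0 in(('main',M,[.5,-.2,-1.6]),('lamp',L,[.5,.1,-1.6])):
        p,e=fit(D,x0);print(nm,p.round(4),e)
        for h in(.036,.048):
            print(W(p,[-h*.5,0,(.093 if nm=='main' else .075)+h*.866]).round(4))
E
python3 fit.py
python3 -m pendant '[[[0,0,4],0],[[0,0,4],0],[[0,0,4],0],[[0,0,4],0],[[0,0,4],0],[[0,0,4],0],[[0,0,0],0],[[0,0,0],0]]'
```

```text
main [ 0.5487 -0.201  -1.6562] [[-0.6, 1.5], [-0.3, 1.0], [-3.3, -3.1], [-0.3, 0.6], [0.0, -0.1], [-1.0, 1.4], [0.5, 0.4], [0.7, 0.7], [-1.0, 0.2], [-0.6, -0.0], [0.3, -0.6], [-0.3, -0.6], [-0.5, -1.0], [-0.1, -0.4], [-0.3, 0.1]]
[[ 0.5502 -0.1831  0.1242]]
[[ 0.5507 -0.1771  0.1346]]
lamp [ 0.5268  0.2059 -1.5765] [[-2.2, 1.4], [-0.7, 1.5], [-0.2, -0.1], [17.4, -4.9], [-0.3, -0.2], [0.1, 0.6], [-0.0, -1.9], [-0.4, -0.6], [0.1, -1.7]]
[[0.5269 0.2239 0.1062]]
[[0.5269 0.2299 0.1166]]
time_s: 1.93
ee_pos: [0.1825, -0.6847, 0.4972]
eef_rot: [2.997, 0.0, 0.263]
force: [-0.1, 0.3, -0.9]
grip_width: 0.094
grip_force: 0.0
```

Main console fits at (0.549, -0.201) with yaw -1.656, and lamp box at (0.527, 0.206) with yaw -1.577. Residuals are about 1 px apart from a misread corner or two. The tilt persists and accumulates, so I'll keep going until it reaches 30°.

```bash
python3 -m pendant '[[[1,-3.8,2],0],[[1,-3.8,2],0],[[1,-3.8,2],0],[[1,-3.8,2],0],[[1,-3.8,2],0],[[1,-3.8,2],0],[[1,-3.8,2],0],[[1,-3.8,2],0],[[1,-3.8,2],0],[[1,-3.8,2],0],[[1,-3.8,2],0],[[1,-3.8,2],0],[[1,-3.8,2],0],[[1,-3.8,2],0],[[1,-3.8,2],0],[[1,-3.8,2],0],[[1,-3.8,2],0],[[1,-3.8,2],0],[[1,-3.8,2],0],[[1,-3.8,2],0]]'; python3 -c "
from station import ctrl
o=ctrl.get_obs();print(o['qpos'],o['eef_rot'])"
```

```text
time_s: 3.6
ee_pos: [0.2262, -0.8552, 0.4624]
eef_rot: [2.526, 0.002, 0.262]
force: [-0.2, 0.3, -0.4]
grip_width: 0.0938
grip_force: 0.0
[-1.36277899  0.83630919  0.23622246  0.03005105  1.4544923  -0.04864185] [2.52634308e+00 1.67185009e-03 2.62113124e-01]
```

```bash
cat > way.py <<'E'
import numpy as np, sys
from station import ctrl
from fit import *
from scipy.spatial.transform import Rotation as Ro
def base(box):
    p,_=fit(*((M,[.5,-.2,-1.6]) if box=='main' else (L,[.5,.1,-1.6])))
    R=Ro.from_euler('z',p[2]).as_matrix(); t=np.pi/6
    B=R@np.array([[0,np.cos(t),-np.sin(t)],[1,0,0],[0,np.sin(t),np.cos(t)]]) # cols: y,s,n
    return p,np.array([p[0],p[1],.093 if box=='main' else .075]),B
def tool():
    o=ctrl.get_obs(); return o['ee_pos'],Ro.from_euler('xyz',o['eef_rot']).as_matrix()
def tcp(box,pt,turn=0,off=.053):
    """TCP for upper finger centre tip at (y,s,n) mm in the panel frame"""
    p,P,B=base(box); x,R=tool(); R=Ro.from_euler('z',turn).as_matrix()@R
    u=R[:,1]*np.sign(R[:,1]@B[:,1]); return P+B@(np.array(pt)/1e3)-off*u, R[:,2]
E
python3 - <<'E'
from way import *
def ray(n,px,z):
    c=C[n];T=np.linalg.inv(c['camera_from_world']);d=T[:3,:3]@np.linalg.solve(c['intrinsics'],[*px,1]);o=T[:3,3];return (o+d*(z-o[2])/d[2]).round(3)
print('dish',ray('scene',(315,353),.015),'oil',ray('scene',(384,334),0),'can',ray('scene',(160,300),0),'slide',ray('scene',(115,415),.017))
p,P,B=base('main');x,R=tool();print('turn',p[2]+np.pi/2-ctrl.get_obs()['eef_rot'][2],x)
for q in((27,-18,20),(27,-14,20),(32,6,20),(29,17,20),(22,24,20),(14,28,20)):
    t,z=tcp('main',q,-.35);print(q,t.round(4),'ret12',(t-.12*z).round(3))
E
```

```text
dish [ 0.788 -0.091  0.015] oil [0.759 0.088 0.   ] can [ 0.488 -0.428 -0.   ] slide [ 0.847 -0.527  0.017]
turn -0.34752389457482913 [ 0.22616574 -0.85518638  0.46242746]
(27, -18, 20) [ 0.5815 -0.1347  0.0707] ret12 [ 0.588 -0.066  0.169]
(27, -14, 20) [ 0.5812 -0.1382  0.0727] ret12 [ 0.587 -0.069  0.171]
(32, 6, 20) [ 0.5847 -0.1559  0.0827] ret12 [ 0.591 -0.087  0.181]
(29, 17, 20) [ 0.5809 -0.1651  0.0882] ret12 [ 0.587 -0.096  0.186]
(22, 24, 20) [ 0.5734 -0.1705  0.0917] ret12 [ 0.58  -0.102  0.19 ]
(14, 28, 20) [ 0.5651 -0.1733  0.0937] ret12 [ 0.571 -0.104  0.192]
```

```bash
python3 -m pendant '[[[0.5,3.8,0],-0.116],[[1.5,3.8,0],-0.116],[[1.8,3.7,0],-0.116],[[1.8,3.7,0],0],[[1.8,3.7,0],0],[[1.8,3.7,0],0],[[1.8,3.7,0],0],[[1.8,3.7,0],0],[[1.8,3.7,0],0],[[1.8,3.7,0],0],[[1.8,3.7,0],0],[[1.8,3.7,0],0],[[1.8,3.7,0],0],[[1.8,3.7,0],0],[[1.8,3.7,0],0],[[1.8,3.7,0],0],[[1.8,3.7,0],0],[[1.8,3.7,0],0],[[1.8,3.7,0],0],[[1.8,3.7,0],0]]'; python3 -c "
from station import ctrl
o=ctrl.get_obs();print(o['qpos'],o['eef_rot'])"
```

```text
time_s: 5.27
ee_pos: [0.5666, -0.1378, 0.4651]
eef_rot: [2.527, 0.003, -0.01]
force: [0.4, -0.6, 0.1]
grip_width: 0.0941
grip_force: 0.0
[-0.03237014  0.2928934   1.05534495 -0.62483954  1.7419815   1.42133959] [ 2.52715081  0.00313343 -0.0101395 ]
```

```bash
python3 -m pendant '[[[0.7,3,0],-0.075],[[0.7,3,0],0],[[0.7,2.2,-3],0],[[0,0,-4],0],[[0,0,-4],0],[[0,0,-4],0],[[0,0,-4],0],[[0,0,-4],0],[[0,0,-3],0],[[0,0,-2],0],[[0,0,0],0],[[0,0,0],0],[[0,0,0],0]]'
python3 - <<'E'
from way import *
import cv2
o=ctrl.get_obs();print(o['qpos'],o['eef_rot'],o['ee_pos'])
for q in((27,-18,20),):
    t,z=tcp('main',q);print(q,t.round(4),'ret12',(t-.12*z).round(3))
a=ctrl.camera('scene')['color'][...,::-1];cv2.imwrite('pics/s2.png',a)
b=ctrl.camera('side')['color'][...,::-1];cv2.imwrite('pics/pair.png',np.hstack([cv2.resize(a[150:350,150:350],(400,400)),cv2.resize(b[170:370,240:440],(400,400))]))
E
```

```text
time_s: 6.35
ee_pos: [0.5869, -0.0578, 0.1878]
eef_rot: [2.527, -0.001, -0.085]
force: [0.5, 0.8, 0.4]
grip_width: 0.0941
grip_force: 0.0
[ 0.10099483  0.48665234  1.42264764 -0.61248045  1.3989226   1.91722242] [ 2.52735932e+00 -5.34072541e-04 -8.54185988e-02] [ 0.58693698 -0.05781303  0.18780168]
(27, -18, 20) [ 0.5814 -0.1347  0.0708] ret12 [ 0.587 -0.066  0.169]
```

View pics/pair.png

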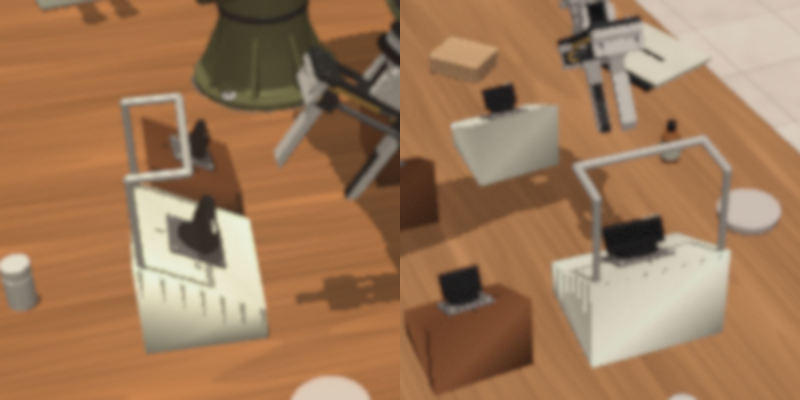

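The gripper hangs tilted in front of the main console (scene about 290,230), clear of the guard. The fingers are in line with the handle, so I'll move in along the normal.

```bash
python3 -m pendant '[[[-0.1,-1.2,-1.8],0],[[-0.1,-1.2,-1.8],0],[[-0.1,-1.2,-1.8],0],[[-0.1,-1.2,-1.8],0],[[-0.1,-1.2,-1.8],0],[[-0.1,-1.2,-1.8],0],[[0,-0.3,-0.7],0],[[0,0,0],0],[[0,0,0],0]]'
python3 - <<'E'
from way import *
import cv2
o=ctrl.get_obs()
t,z=tcp('main',(27,-18,20));print(t-o['ee_pos'])
a=ctrl.camera('scene')['color'][...,::-1]
b=ctrl.camera('side')['color'][...,::-1];cv2.imwrite('pics/pair2.png',np.hstack([cv2.resize(a[190:330,190:330],(400,400),interpolation=2),cv2.resize(b[210:350,290:430],(400,400),interpolation=2)]))
E
```

```text
time_s: 7.2
ee_pos: [0.5809, -0.1326, 0.073]
eef_rot: [2.527, -0.001, -0.086]
force: [-1.1, -0.1, 1.3]
grip_width: 0.0942
grip_force: 0.0
[ 0.00053463 -0.00211351 -0.00221331]
```

View pics/pair2.png

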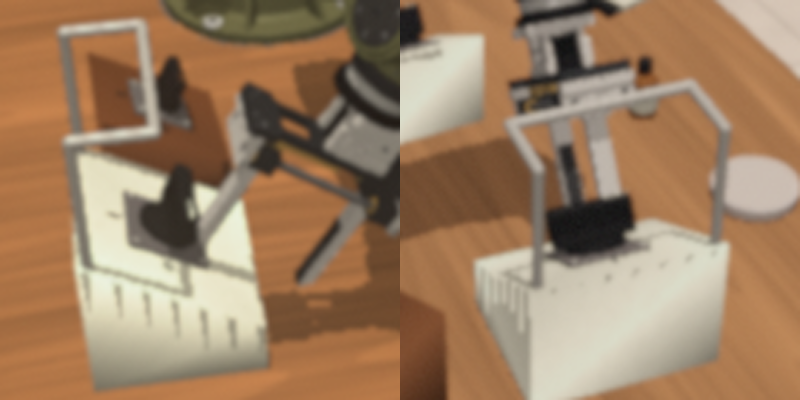

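The rear finger stands on the down-slope side of the pointer half (left crop 205,235), and the guard is clear. I'll push it round the arc.

```bash
python3 -m pendant '[[[0,-0.5,0],0],[[0.1,-0.6,0.33],0],[[0.1,-0.6,0.33],0],[[0.15,-0.6,0.34],0],[[-0.19,-0.46,0.27],0],[[-0.19,-0.46,0.28],0],[[-0.37,-0.27,0.17],0],[[-0.38,-0.27,0.18],0],[[-0.4,-0.14,0.1],0],[[-0.43,-0.14,0.1],0],[[-0.1,0,0],0],[[0,0,0],0],[[0,0,0],0]]'
python3 - <<'E'
from way import *
import cv2
o=ctrl.get_obs()
t,z=tcp('main',(14,28,20));print(t-o['ee_pos'])
a=ctrl.camera('scene')['color'][...,::-1]
b=ctrl.camera('side')['color'][...,::-1];cv2.imwrite('pics/pair3.png',np.hstack([cv2.resize(a[190:330,190:330],(400,400),interpolation=2),cv2.resize(b[210:350,290:430],(400,400),interpolation=2)]))
E
```

```text
time_s: 8.38
ee_pos: [0.5668, -0.1723, 0.0927]
eef_rot: [2.53, -0.007, -0.078]
force: [30.9, -3.8, -17.3]
grip_width: 0.0939
grip_force: 15.6
[-0.001817   -0.00088015  0.00117983]
```

View pics/pair3.png

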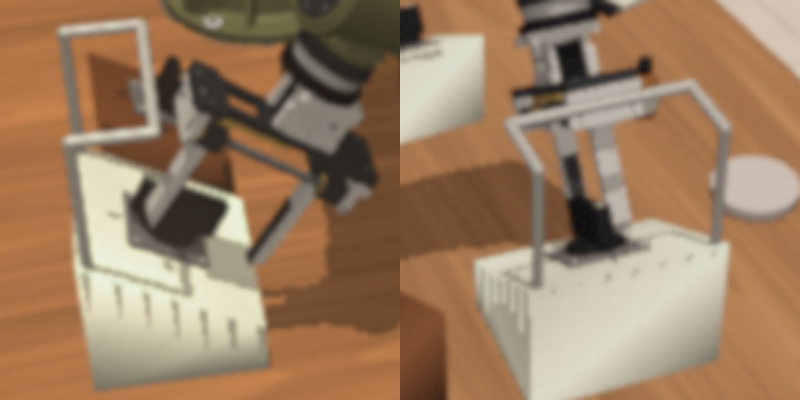

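The bar now stands up-slope against its stop, with 31 N of reaction on the finger. I'll ease off and retract along the normal.

```bash
python3 -m pendant '[[[0.5,0.1,0],0],[[0.5,0.1,0],0],[[0,0,0],0],[[0,1,1.4],0],[[0,2,2.8],0],[[0,2.2,3.2],0],[[0,2.2,3.2],0],[[0,2.2,3.2],0],[[0,3,2.8],0.03],[[0,4,1],0.03],[[0,4,0],0],[[0,4,0],0],[[0,4,0],0],[[0,4,0],0],[[0,4,0],0],[[0,4,0],0],[[0,4,0],0],[[0,4,0],0],[[0,0,0],0],[[0,0,0],0]]'
python3 - <<'E'
from way import *
import cv2
o=ctrl.get_obs();print(o['qpos'])
p,P,B=base('lamp');turn=p[2]+np.pi/2-o['eef_rot'][2];print('turn',turn)
for q in((18,-17,21),(18,-12,21),(25,1,21),(22,10,21),(18,15,21),(13,18,21)):
    t,z=tcp('lamp',q,turn);print(q,t.round(4),'ret12',(t-.12*z).round(3))
a=ctrl.camera('scene')['color'][...,::-1]
b=ctrl.camera('side')['color'][...,::-1];cv2.imwrite('pics/pair4.png',np.hstack([cv2.resize(a[140:340,190:450],(455,350),interpolation=2),cv2.resize(b[170:370,250:430],(315,350),interpolation=2)]))
E
```

```text
time_s: 10.15
ee_pos: [0.5727, 0.3163, 0.2673]
eef_rot: [2.526, 0.002, -0.023]
force: [0.4, -0.6, -0.5]
grip_width: 0.0941
grip_force: 0.0
[ 0.63725422  0.77510362  0.78484387 -0.51055644  1.94391799  2.12942655]
turn 0.017533138013003713
(18, -17, 21) [0.5451 0.2742 0.0541] ret12 [0.546 0.344 0.152]
(18, -12, 21) [0.5451 0.2699 0.0566] ret12 [0.546 0.339 0.155]
(25, 1, 21) [0.552  0.2586 0.0631] ret12 [0.553 0.328 0.161]
(22, 10, 21) [0.549  0.2508 0.0676] ret12 [0.55  0.32  0.166]
(18, 15, 21) [0.5449 0.2465 0.0701] ret12 [0.546 0.316 0.168]
(13, 18, 21) [0.5399 0.244  0.0716] ret12 [0.541 0.313 0.17 ]
```

View pics/pair4.png

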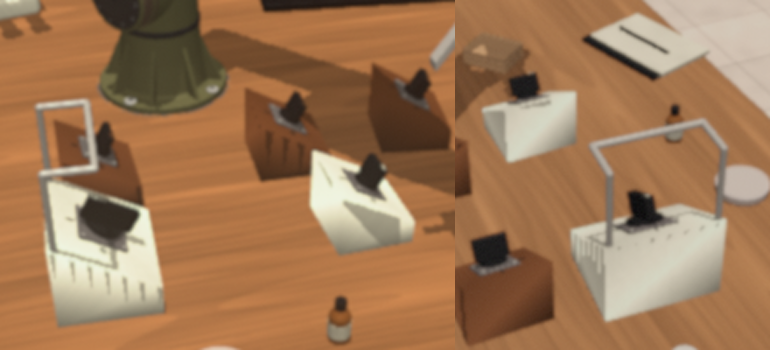

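The main handle is on (bar up-slope, released) and the lamp handle is still off. Now I'll go down to the lamp handle.

```bash
python3 -m pendant '[[[-0.7,0.7,-2.9],0.017],[[-0.7,0.7,-2.9],0],[[-0.7,0.7,-2.9],0],[[-0.6,0.7,-2.8],0],[[0,-1.4,-2],0],[[0,-1.4,-2],0],[[0,-1.4,-2],0],[[0,-1.4,-1.9],0],[[-0.1,-1.4,-1.9],0],[[0,0,0],0],[[0,0,0],0]]'
python3 - <<'E'
from way import *
import cv2
o=ctrl.get_obs()
t,z=tcp('lamp',(18,-17,21));print(t-o['ee_pos'])
a=ctrl.camera('scene')['color'][...,::-1]
b=ctrl.camera('side')['color'][...,::-1];cv2.imwrite('pics/pair5.png',np.hstack([cv2.resize(a[190:310,340:460],(400,400),interpolation=2),cv2.resize(b[170:290,235:355],(400,400),interpolation=2)]))
E
```

```text
time_s: 11.17
ee_pos: [0.5453, 0.2715, 0.0565]
eef_rot: [2.527, 0.001, -0.011]
force: [0.1, 0.4, -1.0]
grip_width: 0.0939
grip_force: 0.8
[ 4.01552120e-05  2.79019986e-03 -2.37498882e-03]
```

View pics/pair5.png

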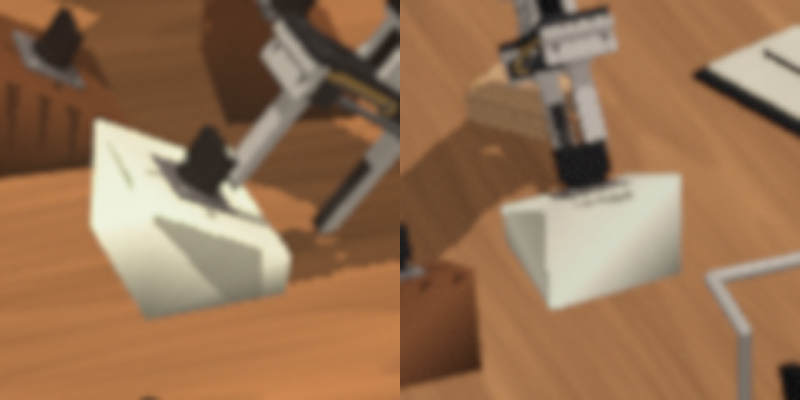

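The finger stands on the down-slope side of the pointer half of the lamp handle (left crop 235,180). I'll push it round.

```bash
python3 -m pendant '[[[0.2,-0.43,0.22],0],[[0.2,-0.43,0.22],0],[[0.27,-0.43,0.22],0],[[-0.15,-0.39,0.22],0],[[-0.15,-0.39,0.23],0],[[-0.2,-0.22,0.12],0],[[-0.21,-0.21,0.13],0],[[-0.25,-0.12,0.08],0],[[-0.25,-0.13,0.07],0],[[-0.2,0,0],0],[[0,0,0],0],[[0,0,0],0],[[0,0,0],0]]'
```

```text
time_s: 12.35
ee_pos: [0.5405, 0.2458, 0.0711]
eef_rot: [2.53, -0.006, -0.005]
force: [22.8, 2.7, -8.4]
grip_width: 0.0941
grip_force: 11.7
```

It's against the stop at 23 N. I'll ease off, retract and check.

```bash
python3 -m pendant '[[[0.4,0.1,0],0],[[0.5,0.1,0],0],[[0,0,0],0],[[0,1,1.4],0],[[0,2,2.8],0],[[0,2.2,3.2],0],[[0,2.2,3.2],0],[[0,2.2,3.2],0],[[0,2,2.8],0],[[0,2,2.8],0],[[0,0,0],0],[[0,0,0],0],[[0,0,0],0]]'
python3 - <<'E'
from way import *
import cv2
a=ctrl.camera('scene')['color'][...,::-1]
b=ctrl.camera('side')['color'][...,::-1];cv2.imwrite('pics/pair6.png',np.hstack([cv2.resize(a[180:400,140:440],(478,350),interpolation=2),cv2.resize(b[170:370,250:430],(315,350),interpolation=2)]))
E
```

```text
time_s: 13.43
ee_pos: [0.5466, 0.383, 0.2636]
eef_rot: [2.526, 0.002, -0.009]
force: [0.7, -0.6, -0.5]
grip_width: 0.0938
grip_force: 0.0
```

View pics/pair6.png

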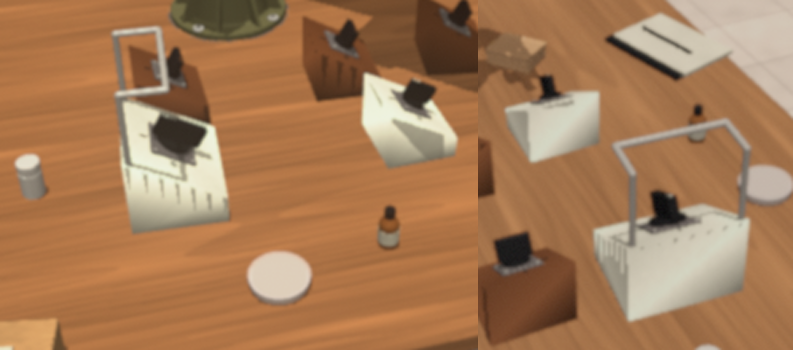

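Both bars stand up-slope (main at left crop 178,135; lamp at 418,95). The bystanders in view haven't moved and the arm is clear, so I'm handing in.

```bash
python3 -c "
from station import ctrl
print(ctrl.hand_in())"
```

```text
the job is handed in; nothing more can be done
None
```

I turned the main isolator fully on first, then the lamp handle. The last pictures show both on and released, the arm clear and the bystanders in view unmoved, and I handed in at about 13.5 s; no verdict came back.

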